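# Tighten the castor screw on the food-bank trolley wheel

## Task

Take the larger of the two T-handled hex keys from the wooden rack and lower it fully home into the hexagonal socket of the big cap screw on top of the trolley castor. Only then turn the screw clockwise (seen from above) until it stops, and let go, leaving the key standing upright in the screw.

Things in the scene. Friction and masses are not known exactly. Their poses are not given: they have to be found in the camera images.
- big_key_bar (a point): Centre of the black handle bar (110 x 18 x 20 mm) of the larger T-handled hex key. x along the bar, z up the shaft axis. Under it: neck 18 mm wide, flange 44 mm wide from 32 to 37 mm below, tip 97 mm below. Hangs by its flange in one of two holes, 110 mm apart, of a wooden rack 90 x 200 x 70 mm; bar about 107 mm up, across the rack. A smaller key (bar 80 mm) hangs in the other hole.
- big_key: The larger hex key, 0.45 kg; origin at the centre of its tip (lower end), axes as the bar's. Its steel shaft, the lowest 60 mm, is a hexagon 24 mm across flats with two corners in line with the bar (+x and -x); the last 10 mm taper to 12 mm across flats. The smaller key's shaft is 12 mm across flats and does not fit.
- socket (a point): Mouth centre of the hex socket in the steel cap screw (head 54 mm wide) on a red-plated castor in a fixed wooden cradle 160 x 124 mm; 125 mm above the table. z up, x to a hexagon corner, turns with the screw. 38 mm across flats at the mouth, narrows to 26 in 6 mm, flat floor 36 mm down. Key fits corner on corner (every 60 deg), 1 mm clearance, 10 deg play each way; seated, its bar centre is 61 mm above.
- cap_screw (a joint): Angle of the cap screw (rad), growing as it turns clockwise seen from above. It starts between 0 and 0.4, turns easily (about 0.04 N m), stays where it is left and comes to a hard stop at 1.3: 50 to 75 degrees of screw turn, plus the key's play.
Not all that is in view belongs to the job. What is shaped like the big_key but blue is not meant.

How it is judged (in metres and radians):
On the way:
1. the larger key stands fully home in the socket (tip within 8 mm of the socket floor, within about 11 degrees of upright) before the screw has been turned (joint still below 0.6) (z of big_key in the frame of socket below -0.028 m and horizontal distance between big_key and socket below 0.012 m and angle between big_key_bar's own z axis and vertical below 0.2 rad and value of joint cap_screw below 0.6 rad), for 0.1 s.
At the end, for the whole second after the job is handed in: The screw is turned to its stop at 1.3 rad (to above 1.05 rad), and the larger key, let go, stands still in the socket, its tip within 8 mm of the socket floor and within 12 mm of the screw's axis, within about 11 degrees of upright (z of big_key in the frame of socket below -0.028 m and horizontal distance between big_key and socket below 0.012 m and angle between big_key_bar's own z axis and vertical below 0.2 rad and value of joint cap_screw above 1.05 rad and linear speed of big_key below 0.03 m/s and velocity of joint cap_screw below 0.1 rad/s); the robot touches nothing.
It also fails if it takes over 45 s, if anything falls off the work surface, if the arm or the gripper's body presses on something with over 40 N, if the wrist force passes 120 N, or if a joint passes its speed limit or range.

## Robot

A 6-joint arm with a two-finger parallel gripper is mounted at the origin on the work surface. World frame = base frame: x ahead of the robot, y to its left, z up, the work surface at z = 0. Lengths are in m, angles in degrees, forces in N, time in s.
With the tool pointing down it reaches from about 0.3 to 0.75 m from the base axis. Payload 8.5 kg.
Tool frame: the origin (TCP) lies midway between the tips of the shut fingers; the grasp point (between the pads) lies 19 mm behind it; z points along the fingers, y is the direction in which the jaws open and shut (so a half turn about z gives the same grasp; the last joint's range is limited). The gripper opens to 85 mm and grips with 20 to 120 N. Pads are 22 mm wide; open, the fingers measure 114 mm over their backs; the gripper's body (76 mm by 85 mm) begins 54 mm behind the grasp point. The pads swing forward as they close: fully open they stand 13 mm farther back than shut.
Start: joints at [-85.216, 21.807, 74.336, -0, 83.858, -12.336], TCP at [0.162, -0.526, 0.231] pointing down, gripper open.
Joint ranges: [-178.18, 178.18], [-50.72, 133.34], [12.68, 142.11], [-81.47, 261.47], [9.98, 163.14], [-165.26, 165.26]. Speed limits (degrees/s): [136.94, 136.94, 180, 180, 180, 180].

## Interface

Orientations are given as a 3x3 rotation matrix whose columns are the frame's x, y, z axes.
In Python, from rig import status, eyes, env gives the robot as it stands. The module is installed in compiled form; this text tells all that it offers.
- The arm moves only by the tool play_rows, never from a script. Its argument "targets" is text: rows parted by semicolons, each of 5 numbers parted by spaces: the shift along the tool's x, y, z in m, then the turn about the tool's z in rad, then the closure, from 0 (fully open) to 1 (shut). A call has 1 to 5 rows; each row is the pose to reach, as a shift and turn from the pose commanded when the call began, along the tool's axes at that moment; what a row does not reach only later rows make up. A row lasts 1/10 s, in which the tool goes at most 50 mm and 8.59 degrees, less where a joint would pass 70% of its speed; a pose out of reach is approached as far as the arm can. A call with a gripper value outside its range is refused whole. The fingers move at their own pace and stop on an object; "force" is the grip in N (left out, the last holds). Time passes only in rows, so rows that repeat a pose let the fingers close. It gives the time, the measured TCP pose, the force and the opening at its end, in the units of the state.
- status.observe(): the state, without advancing time (a new reading comes with each control period).
- eyes.get_image(name): name is "side" or "top" or "wrist"; returns a dict with "pixels" (400x640x3 uint8, red, green, blue), "range_z" (400x640 float32, m along the optical axis (not along the pixel's ray), 0 where there is no reading), "mtx" (3x3 intrinsics, pixels), "k1" (the pictures are not rectified: a ray, as slopes to the right and down, at radius r is drawn at 1 + k1 r^2 times it, then the intrinsics apply), "world_to_cam" (4x4, takes a point from world to camera coordinates); the wrist camera has in their place "T_tool_cam" (4x4, takes a point from camera to tool coordinates, whose origin is the TCP and whose axes are the flange's). Camera axes: x right, y up, looking along -z (the intrinsics and any distortion apply to the point x, -y, -z); pixel columns grow to the right and rows downward; lengths in m; the calibration is good to about 2 mm. A picture is of the moment at which its call begins: read the wrist's pose just before it.
- env.close_job(): hands the job in, once; it reports no verdict.
The state is a dict: "time_s": time; "q": joint angles; "qvel": joint speeds; "joint_efforts": joint torques, N m; "position": TCP position; "tool_rot": TCP orientation; "ft_force": force on the tool from outside, world axes, zero at the start; "wrist_torque": the same for the moment, N m; "grip_width": finger opening in m.
Only numpy, scipy, OpenCV 4.12 (cv2) and the standard library are available. Lean on these libraries where they do the work, as an engineer would, in place of code of your own. Each camera call takes 0.05 s, during which the arm holds its last target.

## Working session

There is one attempt and no reset: what is moved stays moved. The work goes in short steps, Python scripts to look and compute and a tool call to move; the robot and the scene stay as the last step left them, time stands still between calls to the robot, and variables do not carry over. Pictures are saved under pics/ and viewed, and the job is handed in when it is done.

Besides the shell and the picture viewer there is one more tool, called after "Emit:" in YAML: its name, and indented under it one key for each argument. play_rows: Moves the arm, as the interface text tells. Its arguments: {"type":"object","properties":{"targets":{"type":"string"},"force":{"type":"number"}},"required":["targets"]}

```bash
mkdir -p pics; cat > h.py <<'E'
import numpy as np, cv2
from rig import status, eyes, env
def grab(n,tag):
    s=status.observe(); im=eyes.get_image(n)
    cv2.imwrite(f'pics/{tag}.png',im['pixels'][:,:,::-1])
    if n=='wrist':
        T=np.eye(4);T[:3,:3]=s['tool_rot'];T[:3,3]=s['position']
        im['c2w']=T@im['T_tool_cam']
    else: im['c2w']=np.linalg.inv(im['world_to_cam'])
    np.savez(f'pics/{tag}.npz',**im)
    return im
def load(tag): return dict(np.load(f'pics/{tag}.npz'))
def rays(im,uv):
    uv=np.asarray(uv,float).reshape(-1,2);K=im['mtx']
    d=np.stack([(uv[:,0]-K[0,2])/K[0,0],(uv[:,1]-K[1,2])/K[1,1]],1)
    p=d.copy()
    for _ in range(20): p=d/(1+float(im['k1'])*(p**2).sum(1,keepdims=True))
    return np.stack([p[:,0],-p[:,1],-np.ones(len(p))],1)
def pts_depth(im,uv):
    uv=np.asarray(uv).reshape(-1,2).astype(int)
    z=im['range_z'][uv[:,1],uv[:,0]]
    r=rays(im,uv)*z[:,None]
    return r@im['c2w'][:3,:3].T+im['c2w'][:3,3]
def on_plane(im,uv,h):
    r=rays(im,uv)@im['c2w'][:3,:3].T;o=im['c2w'][:3,3]
    return o+r*((h-o[2])/r[:,2])[:,None]
E
python3 - <<'E'
from h import *
for n in ('side','top','wrist'):
    im=grab(n,n+'0');print(n,im['c2w'].round(3).tolist(),im['k1'],im['mtx'].tolist())
s=status.observe();print({k:np.round(v,3).tolist() for k,v in s.items()})
E
```

```text
side [[-0.996, 0.035, -0.077, 0.48], [-0.082, -0.601, 0.795, 0.849], [-0.018, 0.799, 0.602, 0.698], [0.0, 0.0, 0.0, 1.0]] -0.1356942295057845 [[509.2199926730035, 0.0, 318.5711388388708], [0.0, 509.2199926730035, 197.7618044413934], [0.0, 0.0, 1.0]]
top [[0.019, 0.998, -0.066, 0.451], [-1.0, 0.019, -0.001, 0.059], [0.001, 0.066, 0.998, 1.243], [0.0, 0.0, 0.0, 1.0]] -0.01676442515213059 [[445.7566311664392, 0.0, 323.89649736781695], [0.0, 445.7566311664392, 195.92025090944247], [0.0, 0.0, 1.0]]
wrist [[0.295, 0.919, 0.263, 0.229], [-0.956, 0.284, 0.081, -0.506], [-0.0, -0.275, 0.961, 0.374], [0.0, 0.0, 0.0, 1.0]] -0.06150598259024485 [[319.87512746654374, 0.0, 319.13892318569697], [0.0, 319.87512746654374, 197.8631586748466], [0.0, 0.0, 1.0]]
{'time_s': 0.15, 'q': [-85.218, 21.831, 74.371, -0.001, 83.857, -12.336], 'qvel': [-0.047, -0.106, -0.199, -0.056, -0.103, 0.044], 'joint_efforts': [0.001, -44.863, -23.134, -0.0, 0.004, 0.0], 'position': [0.162, -0.525, 0.231], 'tool_rot': [[0.956, 0.294, -0.0], [0.294, -0.956, 0.001], [0.0, -0.001, -1.0]], 'ft_force': [-1.479, 0.335, 0.312], 'wrist_torque': [-0.011, 0.01, 0.038], 'grip_width': 0.086}
```

View pics/top0.png

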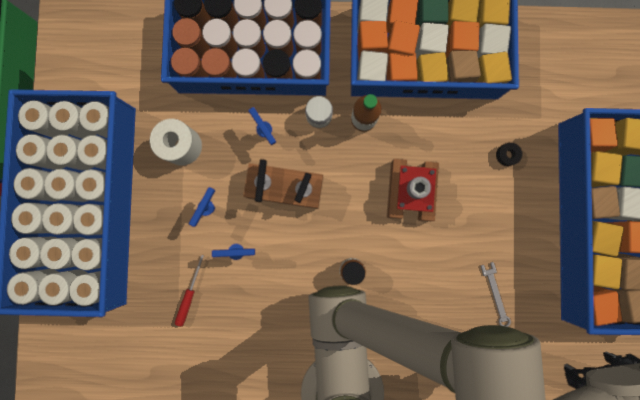

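View pics/side0.png

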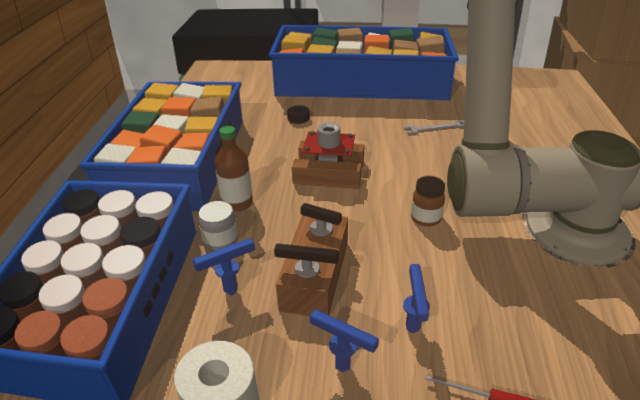

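View pics/wrist0.png

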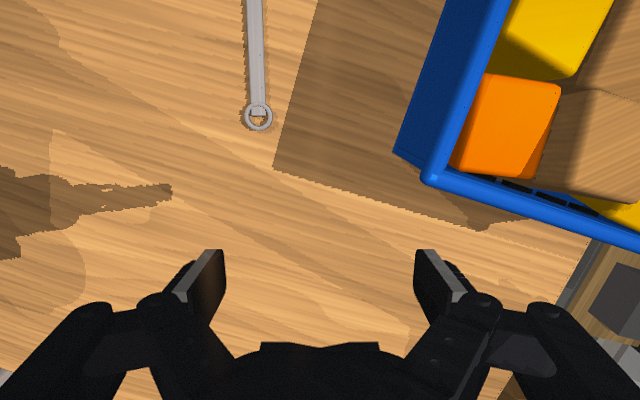

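Top view: big key's bar at about (261,181), small one at (302,187), screw at (419,187); the side view agrees (big bar at (307,254)). Now measuring.

```bash
python3 - <<'E'
from h import *
def rect(im,m,off,h,name):
    cs,_=cv2.findContours(m.astype(np.uint8),cv2.RETR_EXTERNAL,cv2.CHAIN_APPROX_NONE)
    for c in sorted(cs,key=cv2.contourArea)[::-1][:3]:
        if cv2.contourArea(c)<40: continue
        c=c.reshape(-1,2)+off
        P=on_plane(im,c,h)[:,:2]
        r=cv2.minAreaRect((P*1000).astype(np.float32));b=cv2.boxPoints(r)
        e=[b[1]-b[0],b[2]-b[1]];e=max(e,key=np.linalg.norm)
        print(name,'px',c.mean(0).round(1),'mm',np.round(r[0],1),np.round(r[1],1),'ang',np.degrees(np.arctan2(e[1],e[0]))%180)
for n,(x0,x1,y0,y1) in {'top':(240,325,150,220),'side':(265,350,195,275)}.items():
    im=load(n+'0');p=im['pixels'][y0:y1,x0:x1].astype(int)
    rect(im,(p.max(2)<50),(x0,y0),0.117 if n=='top' else .107,n)
im=load('top0')
x0,x1,y0,y1=385,445,150,225
p=im['pixels'][y0:y1,x0:x1]
cv2.imwrite('pics/c1.png',cv2.resize(p[:,:,::-1],None,fx=9,fy=8,interpolation=cv2.INTER_CUBIC)[:600])
hsv=cv2.cvtColor(p,cv2.COLOR_RGB2HSV)
rect(im,((hsv[:,:,0]<8)|(hsv[:,:,0]>172))&(hsv[:,:,1]>170),(x0,y0),.1,'plate')
rect(im,(hsv[:,:,1]<50),(x0,y0),.125,'screw')
for uv in [(261,165),(261,181),(257,195),(302,187),(308,177),(412,187),(419,178),(428,188),(419,187)]:
    print(uv,pts_depth(im,uv).round(3))
E
```

```text
top px [260.3 180.5] mm [562. 222.] [ 16.6 105.4] ang 175.04085
top px [302.5 187.3] mm [546.8 114.7] [16.  74.9] ang 160.72708
side px [308.  255.4] mm [562.9 230.2] [107.9  27.1] ang 0.90438277
side px [321.4 215.6] mm [548.5 121.5] [27.5 79.3] ang 166.57837
plate px [418.5 188.7] mm [ 551.4 -178.1] [ 92.8 112.9] ang 175.9189
screw px [418.7 187.6] mm [ 552.2 -178.3] [50.8 53. ] ang 90.366585
(261, 165) [[0.601 0.221 0.118]]
(261, 181) [[0.56  0.22  0.118]]
(257, 195) [[0.525 0.229 0.12 ]]
(302, 187) [[0.547 0.116 0.116]]
(308, 177) [[0.573 0.101 0.118]]
(412, 187) [[ 0.552 -0.161  0.128]]
(419, 178) [[ 0.575 -0.18   0.125]]
(428, 188) [[ 0.55  -0.202  0.125]]
(419, 187) [[ 0.555 -0.187  0.092]]
```

View pics/c1.png

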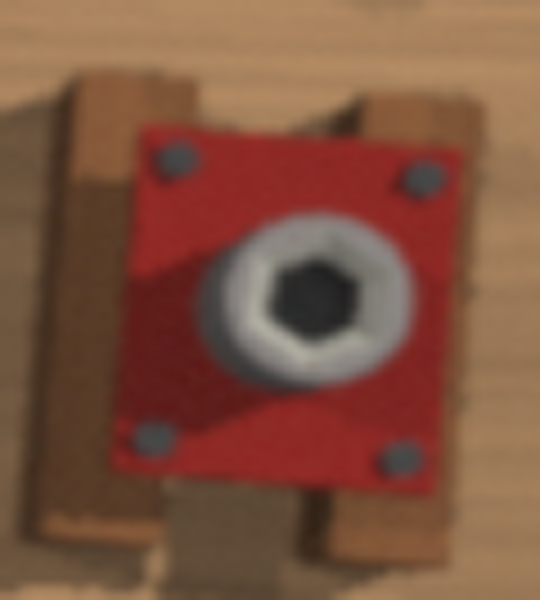

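```bash
cat >> h.py <<'E'
def go(x,y,z,az=None):
    s=status.observe();R=s['tool_rot'];d=R.T@(np.array([x,y,z])-s['position'])
    a=np.degrees(np.arctan2(R[1,0],R[0,0]));t=0 if az is None else np.radians(a-az)
    print('t',round(s['time_s'],2),'pos',s['position'].round(4),'az',a.round(2),'F',s['ft_force'].round(1),'w',round(s['grip_width'],4),'tilt',R[:,2].round(4),'q6',s['q'][5].round(1))
    print('MOVE',d.round(4),'turn',round(t,4))
E
python3 -c "
from h import *
go(.552,-.178,.235,175)"
```

```text
t 0.15 pos [ 0.1619 -0.5254  0.2309] az 17.12 F [-1.5  0.3  0.3] w 0.0856 tilt [-1.e-04  1.e-03 -1.e+00] q6 -12.3
MOVE [ 0.4751 -0.2172 -0.0038] turn -2.7556
```

Emit:
play_rows:
  targets: "0.03 -0.014 -0.02 -0.1 0;0.07 -0.032 -0.03 -0.24 0;0.11 -0.05 -0.03 -0.38 0;0.15 -0.068 -0.03 -0.52 0;0.19 -0.087 -0.03 -0.66 0"

```text
time_s: 0.65
position: [0.3189, -0.3852, 0.2612]
tool_rot: [[0.57, 0.822, -0.0], [0.822, -0.57, 0.0], [0.0, -0.0, -1.0]]
ft_force: [0.8, 0.2, 0.3]
grip_width: 0.0854
```

```bash
python3 -c "
from h import *
go(.552,-.178,.24,175)"
```

```text
t 0.65 pos [ 0.3189 -0.3852  0.2612] az 55.25 F [0.8 0.2 0.3] w 0.0854 tilt [-1.e-04  2.e-04 -1.e+00] q6 -29.2
MOVE [0.3031 0.0734 0.0213] turn -2.0901
```

Emit:
play_rows:
  targets: "0.04 0.01 0 -0.14 0;0.08 0.02 0 -0.28 0;0.12 0.03 0 -0.42 0;0.16 0.04 0 -0.56 0;0.2 0.05 0 -0.7 0"

```text
time_s: 1.15
position: [0.4748, -0.2502, 0.2612]
tool_rot: [[-0.094, 0.996, -0.0], [0.996, 0.094, 0.0], [0.0, -0.0, -1.0]]
ft_force: [-0.3, -1.6, -1.2]
grip_width: 0.0855
```

```bash
python3 -c "
from h import *
go(.552,-.178,.24,175)"
```

```text
t 1.15 pos [ 0.4748 -0.2502  0.2612] az 95.37 F [-0.3 -1.6 -1.2] w 0.0855 tilt [-3.e-04  2.e-04 -1.e+00] q6 -45.8
MOVE [0.0646 0.0837 0.0212] turn -1.3897
```

Emit:
play_rows:
  targets: "0.015 0.02 0.004 -0.14 0;0.03 0.04 0.008 -0.28 0;0.045 0.06 0.012 -0.42 0;0.06 0.075 0.018 -0.56 0;0.064 0.084 0.021 -0.7 0"

```text
time_s: 1.65
position: [0.5524, -0.1787, 0.2395]
tool_rot: [[-0.714, 0.7, -0.001], [0.7, 0.714, 0.001], [0.001, -0.0, -1.0]]
ft_force: [-1.0, 1.1, -0.3]
grip_width: 0.0853
```

Emit:
play_rows:
  targets: "0 0 0 -0.14 0;0 0 0 -0.28 0;0 0 0 -0.42 0;0 0 0 -0.56 0;0 0 0 -0.69 0"

```text
time_s: 2.15
position: [0.5517, -0.1803, 0.24]
tool_rot: [[-0.996, 0.087, -0.001], [0.087, 0.996, 0.0], [0.001, 0.0, -1.0]]
ft_force: [-1.1, 0.2, -0.2]
grip_width: 0.0852
```

Emit:
play_rows:
  targets: "0 0 0 0 0;0 0 0 0 0"

```text
time_s: 2.35
position: [0.5517, -0.1804, 0.2401]
tool_rot: [[-0.995, 0.096, -0.0], [0.096, 0.995, 0.0], [0.0, 0.0, -1.0]]
ft_force: [-0.5, -0.1, -1.0]
grip_width: 0.0854
```

```bash
python3 -c "
from h import *
grab('wrist','w1');go(.552,-.178,.24,175)"
```

```text
t 2.4 pos [ 0.5517 -0.1804  0.2402] az 174.5 F [-0.8 -0.5  0.2] w 0.0856 tilt [-3.e-04  2.e-04 -1.e+00] q6 -114.3
MOVE [-0.      0.0024  0.0002] turn -0.0087
```

View pics/w1.png

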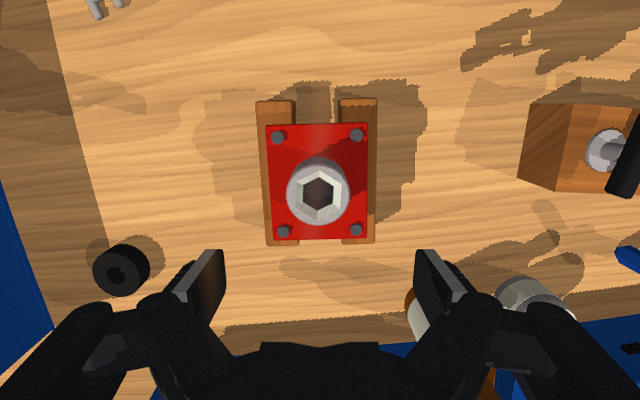

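```bash
python3 - <<'E'
from h import *
im=load('w1');p=im['pixels'][150:240,270:370]
cv2.imwrite('pics/c2.png',cv2.resize(p[:,:,::-1],None,fx=6,fy=6,interpolation=cv2.INTER_CUBIC))
print(np.round(im['range_z'][165:225:6,285:352:6],3))
P=pts_depth(im,[(u,v) for v in range(165,225,3) for u in range(285,352,3)])
print('rim z med',np.median(P[P[:,2]>.12][:,2]))
E
```

```text
[[0.301 0.301 0.302 0.27  0.262 0.26  0.26  0.263 0.27  0.297 0.302 0.301]
 [0.304 0.302 0.263 0.261 0.262 0.263 0.262 0.262 0.263 0.264 0.303 0.302]
 [0.303 0.266 0.264 0.262 0.266 0.268 0.269 0.266 0.262 0.263 0.266 0.304]
 [0.306 0.265 0.265 0.27  0.301 0.301 0.303 0.301 0.269 0.267 0.266 0.306]
 [0.308 0.266 0.268 0.273 0.303 0.303 0.304 0.303 0.282 0.267 0.265 0.307]
 [0.308 0.268 0.269 0.28  0.305 0.305 0.305 0.306 0.276 0.269 0.268 0.309]
 [0.31  0.269 0.271 0.276 0.288 0.297 0.297 0.288 0.275 0.271 0.269 0.311]
 [0.312 0.27  0.27  0.273 0.276 0.282 0.28  0.275 0.273 0.271 0.27  0.312]
 [0.314 0.314 0.271 0.274 0.273 0.276 0.275 0.273 0.272 0.271 0.314 0.314]
 [0.315 0.315 0.315 0.274 0.274 0.273 0.274 0.273 0.274 0.315 0.315 0.315]]
rim z med 0.12450468844233314
```

View pics/c2.png

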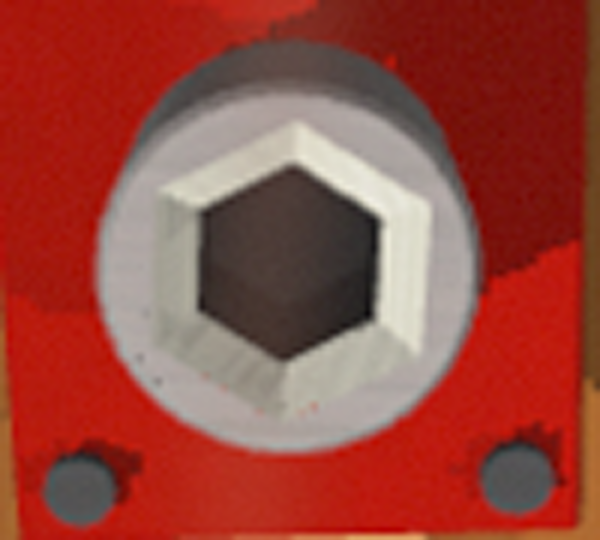

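```bash
python3 - <<'E'
from h import *
im=load('w1')
o=np.array([(298,122),(430,207),(420,355),(284,418),(157,342),(160,190)],float)
i=np.array([(294,163),(380,220),(377,324),(287,362),(199,310),(200,210)],float)
for c,h in((o,.125),(i,.119)):
    P=on_plane(im,(c+.5)/6-.5+[270,150],h)[:,:2];m=P.mean(0)
    d=P-m;a=np.degrees(np.arctan2(d[:,1],d[:,0]));
    m3=[ (P[k]+P[k+3])/2 for k in range(3)]
    print(m.round(4),np.round(m3,4).tolist(),'r',np.linalg.norm(d,axis=1).round(4),'a mod60',(a%60).round(1),np.degrees(np.angle(np.mean(np.exp(6j*np.radians(a)))))/6%60)
# dark mask hex & rim circle
p=im['pixels'];g=p.max(2)[150:240,270:370]
m=((g<75)).astype(np.uint8)
cs,_=cv2.findContours(m,cv2.RETR_EXTERNAL,cv2.CHAIN_APPROX_NONE)
for c in cs:
    M=cv2.moments(c)
    if M['m00']>300: print('dark',on_plane(im,[M['m10']/M['m00']+270,M['m01']/M['m00']+150],.119).round(4),M['m00'])
E
```

```text
[ 0.5533 -0.1824] [[0.5532, -0.1825], [0.5535, -0.1823], [0.5533, -0.1824]] r [0.0215 0.0214 0.0217 0.0213 0.0214 0.0217] a mod60 [52.1 51.2 51.3 51.6 52.2 51. ] 51.569063219436714
[ 0.5537 -0.1827] [[0.5535, -0.1826], [0.5537, -0.1828], [0.554, -0.1828]] r [0.0149 0.0145 0.0153 0.0144 0.0146 0.015 ] a mod60 [52.  52.1 49.8 53.  51.5 51.8] 51.70247298924366
dark [[ 0.5549 -0.1822  0.119 ]] 506.5
```

Emit:
play_rows:
  targets: "-0.003 0.04 0 0 0;-0.007 0.085 0 0 0;-0.01 0.13 0 0 0;-0.015 0.175 0 0 0;-0.02 0.22 0 0 0"

```text
time_s: 2.9
position: [0.5921, 0.0386, 0.2404]
tool_rot: [[-0.995, 0.095, 0.0], [0.095, 0.995, -0.0], [-0.0, -0.0, -1.0]]
ft_force: [0.8, -0.7, 0.5]
grip_width: 0.0852
```

Emit:
play_rows:
  targets: "-0.003 0.045 0 0 0;-0.007 0.09 0 0 0;-0.01 0.13 0 0 0;-0.013 0.16 0 0 0;-0.015 0.18 0 0 0"

```text
time_s: 3.4
position: [0.6236, 0.217, 0.24]
tool_rot: [[-0.996, 0.093, -0.0], [0.093, 0.996, 0.0], [0.0, 0.0, -1.0]]
ft_force: [-0.1, -0.5, 0.6]
grip_width: 0.0852
```

Emit:
play_rows:
  targets: "0 0 0 0 0;0 0 0 0 0"

```text
time_s: 3.6
position: [0.6236, 0.2145, 0.2401]
tool_rot: [[-0.996, 0.094, -0.0], [0.094, 0.996, -0.0], [0.0, -0.0, -1.0]]
ft_force: [-1.0, -0.3, -0.0]
grip_width: 0.0851
```

```bash
python3 -c "
from h import *
grab('wrist','w2');go(.562,.222,.24,175)"
```

```text
t 3.65 pos [0.6236 0.2139 0.2402] az 174.59 F [ 0.3 -0.6  0.6] w 0.0858 tilt [-3.e-04 -3.e-04 -1.e+00] q6 -75.9
MOVE [0.0621 0.0023 0.0002] turn -0.0071
```

View pics/w2.png

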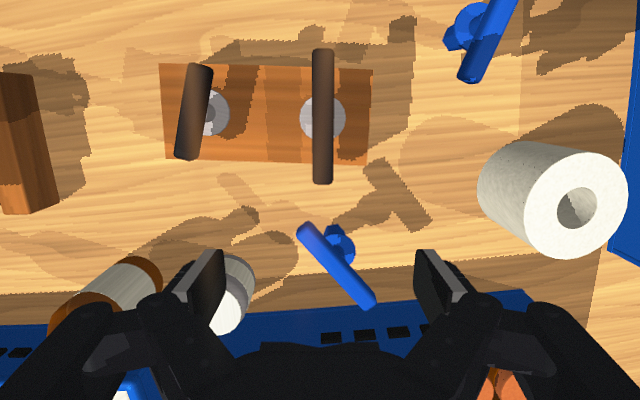

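The larger key's bar is at about (322,116), upright in the picture; the smaller one is at (194,111). I went 60 mm too far in world x (my sign), harmless at this height.

```bash
python3 - <<'E'
from h import *
im=load('w2');x0,x1,y0,y1=300,350,35,200
p=im['pixels'][y0:y1,x0:x1].astype(int)
print(p[80,::3].tolist())
m=(p.max(2)<95)&(im['range_z'][y0:y1,x0:x1]<0.30)
Pz=pts_depth(im,np.argwhere(m)[:,::-1]+[x0,y0]);print('z pct',np.percentile(Pz[:,2],[5,25,50,75,95]).round(4))
d=(im['range_z']>0);uv=np.argwhere(d[y0:y1,x0:x1])[:,::-1]+[x0,y0]
P=pts_depth(im,uv);P=P[P[:,2]>.112]
r=cv2.minAreaRect((P[:,:2]*1000).astype(np.float32));b=cv2.boxPoints(r);e=max([b[1]-b[0],b[2]-b[1]],key=np.linalg.norm)
print(len(P),'z',np.median(P[:,2]),r,np.degrees(np.arctan2(e[1],e[0]))%180)
c,v=np.linalg.eigh(np.cov(P[:,:2].T));print(P.mean(0).round(4),np.degrees(np.arctan2(v[1,1],v[0,1]))%180)
E
```

```text
[[193, 189, 188], [187, 180, 176], [188, 180, 176], [185, 177, 172], [71, 57, 52], [76, 56, 45], [84, 63, 48], [87, 65, 50], [87, 63, 51], [78, 59, 48], [69, 53, 44], [66, 56, 51], [138, 132, 127], [138, 131, 130], [137, 131, 129], [129, 110, 102], [121, 74, 39]]
z pct [0.1149 0.1162 0.1169 0.1175 0.1182]
2941 z 0.11687639415206219 ((563.6033325195312, 222.11331176757812), (18.015653610229492, 108.37789154052734), 84.43453979492188) 174.43454
[0.5612 0.2222 0.1167] 174.99759600015568
```

```bash
python3 -c "
from h import *
go(.563,.2221,.087,174.7)"
```

```text
t 3.65 pos [0.6236 0.2139 0.2402] az 174.59 F [ 0.3 -0.6  0.6] w 0.0858 tilt [-3.e-04 -3.e-04 -1.e+00] q6 -75.9
MOVE [0.0611 0.0025 0.1532] turn -0.0019
```

Emit:
play_rows:
  targets: "0.02 0.001 0.01 0 0;0.045 0.002 0.03 0 0;0.06 0.0025 0.06 0 0;0.061 0.0025 0.09 0 0;0.061 0.0025 0.12 0 0"

```text
time_s: 4.15
position: [0.5628, 0.2216, 0.12]
tool_rot: [[-0.996, 0.095, 0.001], [0.095, 0.996, 0.0], [-0.001, 0.0, -1.0]]
ft_force: [-0.0, -0.2, -0.6]
grip_width: 0.0855
```

Emit:
play_rows:
  targets: "0 0 0.015 0 0;0 0 0.026 0 0;0 0 0.033 0 0;0 0 0.033 0 0;0 0 0.033 0 0"

```text
time_s: 4.65
position: [0.5636, 0.2226, 0.0881]
tool_rot: [[-0.996, 0.093, 0.001], [0.093, 0.996, 0.0], [-0.001, 0.0, -1.0]]
ft_force: [-0.3, 0.4, -0.1]
grip_width: 0.0856
```

```bash
python3 -c "
from h import *
grab('wrist','w3');go(.563,.2221,.087,174.7)"
```

```text
t 4.7 pos [0.5637 0.2227 0.0883] az 174.67 F [ 0.1  0.8 -0.6] w 0.0854 tilt [ 1.7e-03  3.0e-04 -1.0e+00] q6 -74.3
MOVE [ 0.0006 -0.0007  0.0013] turn -0.0006
```

View pics/w3.png

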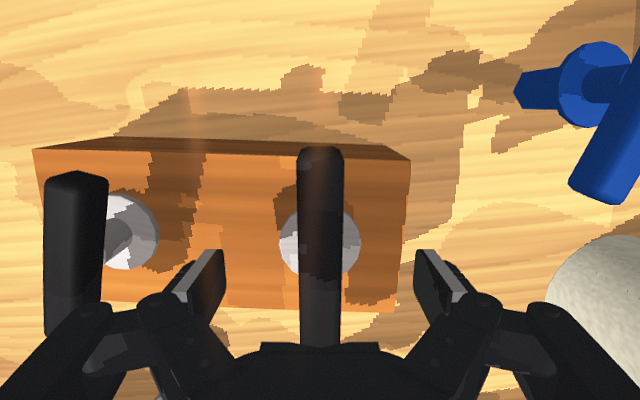

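The bar, at column 320, lies midway between the pads (columns 222 and 418). Closing.

Emit:
play_rows:
  targets: "0 0 0 0 0.3;0 0 0 0 0.6;0 0 0 0 1;0 0 0 0 1;0 0 0 0 1"
  force: 50

```text
time_s: 5.2
position: [0.5632, 0.2229, 0.0875]
tool_rot: [[-0.996, 0.093, 0.0], [0.093, 0.996, 0.0], [-0.0, 0.0, -1.0]]
ft_force: [1.2, -0.4, -0.8]
grip_width: 0.0169
```

Emit:
play_rows:
  targets: "0 0 0 0 1;0 0 0 0 1;0 0 0 0 1;0 0 0 0 1;0 0 0 0 1"

```text
time_s: 5.7
position: [0.5633, 0.2229, 0.0875]
tool_rot: [[-0.996, 0.093, 0.0], [0.093, 0.996, 0.0], [-0.0, 0.0, -1.0]]
ft_force: [-0.1, 1.9, 2.9]
grip_width: 0.0171
```

```bash
python3 -c "
from h import *
go(.563,.2221,.087,174.7)"
```

```text
t 5.7 pos [0.5633 0.2229 0.0875] az 174.68 F [-0.1  1.9  2.9] w 0.0171 tilt [ 4.e-04  3.e-04 -1.e+00] q6 -74.3
MOVE [ 0.0002 -0.0008  0.0005] turn -0.0003
```

Emit:
play_rows:
  targets: "0 0 -0.01 0 1;0 0 -0.025 0 1;0 0 -0.045 0 1;0 0 -0.07 0 1;0 0 -0.095 0 1"

```text
time_s: 6.2
position: [0.5625, 0.2224, 0.1827]
tool_rot: [[-0.996, 0.093, -0.002], [0.093, 0.996, -0.001], [0.002, -0.001, -1.0]]
ft_force: [-0.0, -0.1, -4.6]
grip_width: 0.0174
```

Emit:
play_rows:
  targets: "0 0 -0.025 0 1;0 0 -0.05 0 1;0 0 -0.07 0 1;0 0 -0.07 0 1;0 0 -0.07 0 1"

```text
time_s: 6.7
position: [0.5627, 0.2225, 0.2512]
tool_rot: [[-0.996, 0.093, -0.002], [0.093, 0.996, -0.001], [0.002, -0.001, -1.0]]
ft_force: [-0.3, -0.2, -4.6]
grip_width: 0.0174
```

```bash
python3 -c "
from h import *
grab('wrist','w4');grab('side','s4');go(.5534,-.1825,.252,171.6)"
```

```text
t 6.8 pos [0.5625 0.2225 0.2505] az 174.68 F [ 0.1  0.3 -5. ] w 0.0172 tilt [-3.5e-03 -7.0e-04 -1.0e+00] q6 -74.3
MOVE [-0.0285 -0.4041 -0.0012] turn 0.0537
```

View pics/w4.png

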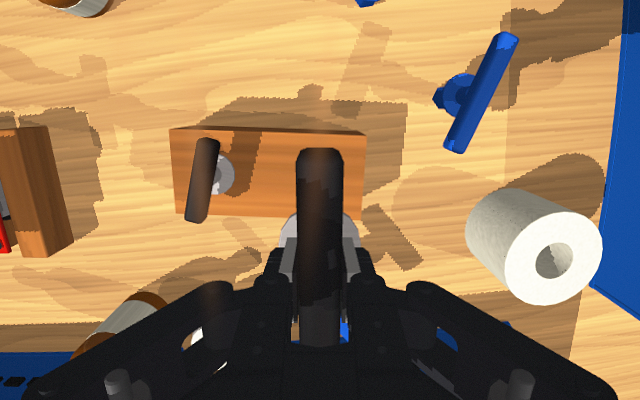

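View pics/s4.png

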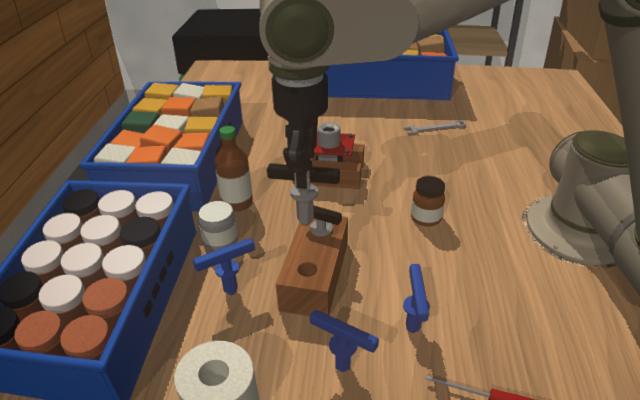

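The key hangs upright in the gripper (side view, shaft at (304,205)), and its hole in the rack is empty. Moving to the socket.

Emit:
play_rows:
  targets: "-0.001 -0.015 0 0.01 1;-0.003 -0.045 0 0.02 1;-0.006 -0.085 0 0.03 1;-0.009 -0.125 0 0.04 1;-0.012 -0.165 0 0.054 1"

```text
time_s: 7.3
position: [0.5591, 0.0552, 0.2515]
tool_rot: [[-0.989, 0.147, -0.002], [0.147, 0.989, -0.0], [0.002, -0.0, -1.0]]
ft_force: [1.1, 0.3, -4.5]
grip_width: 0.0175
```

```bash
python3 -c "
from h import *
go(.5534,-.1825,.252,171.6)"
```

```text
t 7.3 pos [0.5591 0.0552 0.2515] az 171.54 F [ 1.1  0.3 -4.5] w 0.0175 tilt [-1.6e-03 -2.0e-04 -1.0e+00] q6 -88.0
MOVE [-0.0293 -0.2359 -0.0004] turn -0.0011
```

Emit:
play_rows:
  targets: "-0.005 -0.04 0 0 1;-0.01 -0.08 0 0 1;-0.015 -0.12 0 0 1;-0.02 -0.155 0 0 1;-0.023 -0.185 0 0 1"

```text
time_s: 7.8
position: [0.5546, -0.1317, 0.2514]
tool_rot: [[-0.989, 0.148, -0.002], [0.148, 0.989, 0.0], [0.002, -0.0, -1.0]]
ft_force: [-0.4, -0.7, -4.7]
grip_width: 0.017
```

Emit:
play_rows:
  targets: "-0.003 -0.02 0 0 1;-0.005 -0.035 0 0 1;-0.006 -0.045 0 0 1;-0.006 -0.05 0 0 1;-0.006 -0.05 0 0 1"

```text
time_s: 8.3
position: [0.554, -0.1794, 0.2521]
tool_rot: [[-0.989, 0.146, -0.0], [0.146, 0.989, 0.0], [0.0, 0.0, -1.0]]
ft_force: [-0.1, -0.4, -5.0]
grip_width: 0.017
```

```bash
python3 -c "
from h import *
grab('wrist','w5');grab('side','s5');grab('top','t5');go(.5534,-.1825,.2,171.6)"
```

```text
t 8.45 pos [ 0.5542 -0.1785  0.2524] az 171.65 F [-0.3  0.1 -4.8] w 0.017 tilt [ 1.e-04  2.e-04 -1.e+00] q6 -111.2
MOVE [ 0.0002 -0.004   0.0524] turn 0.0008
```

View pics/w5.png

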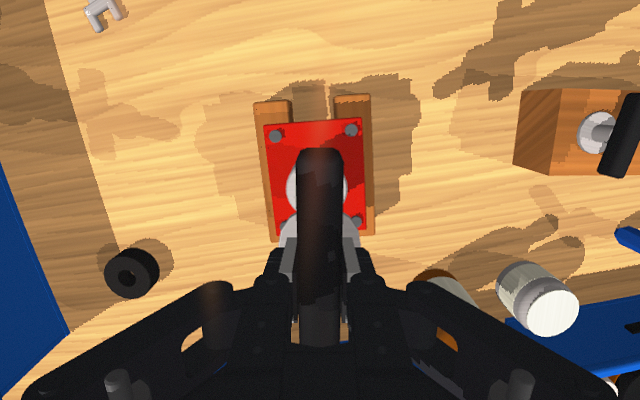

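View pics/s5.png

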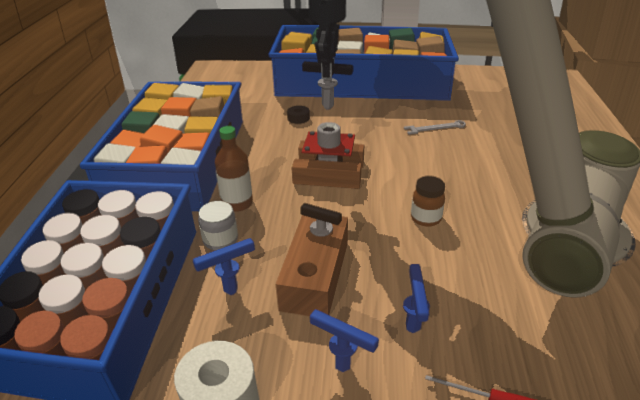

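Side view: shaft tip at about (328,106) above the socket mouth at (328,130). Comparing x in that camera.

```bash
python3 - <<'E'
from h import *
im=load('s5');p=im['pixels'][55:155,280:380]
cv2.imwrite('pics/c5.png',cv2.resize(p[:,:,::-1],None,fx=6,fy=6,interpolation=cv2.INTER_CUBIC))
E
```

```text
(no output)
```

View pics/c5.png

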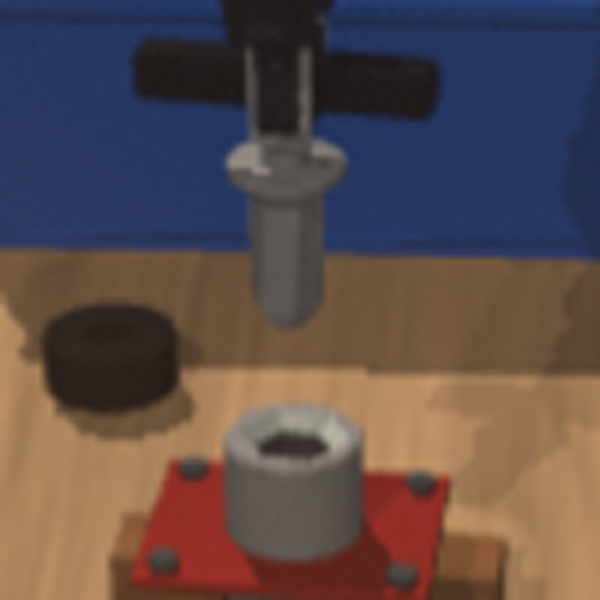

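```bash
python3 - <<'E'
from h import *
im=load('s5')
for n,c,y in(('tip',(288,322),-.179),('flange',(286.5,165),-.179),('bar',(286.5,80),-.179),('mouth',(293,440),-.1825)):
    uv=(np.array(c)+.5)/6-.5+[280,55]
    r=(rays(im,uv)@im['c2w'][:3,:3].T)[0];o=im['c2w'][:3,3];print(n,(o+r*((y-o[1])/r[1])).round(4))
im=load('w5')
# bar in tool: visible end pixel of bar top, row ~150
P=pts_depth(im,[(u,v) for v in range(152,240,2) for u in range(300,342,3)])
g=P[(P[:,2]>.26)&(P[:,2]<.30)];print(len(g),g[:,2].max(),'far end x',g[:,0].min(),g[:,0].max(), np.median(g[:,2]))
E
```

```text
tip [ 0.554  -0.179   0.1728]
flange [ 0.554  -0.179   0.2364]
bar [ 0.5537 -0.179   0.2693]
mouth [ 0.5527 -0.1825  0.1204]
614 0.28357257696609395 far end x 0.5002890586108756 0.5345611065573158 0.2815725488946743
```

Emit:
play_rows:
  targets: "0.0007 -0.0035 0.008 0 1;0.0007 -0.0035 0.02 0 1;0.0007 -0.0035 0.032 0 1;0.0007 -0.0035 0.04 0 1;0.0007 -0.0035 0.044 0 1"

```text
time_s: 8.95
position: [0.5526, -0.1825, 0.2069]
tool_rot: [[-0.989, 0.146, -0.002], [0.146, 0.989, 0.001], [0.002, 0.001, -1.0]]
ft_force: [0.7, -0.4, -3.7]
grip_width: 0.0175
```

```bash
python3 -c "
from h import *
go(.553,-.182,.166,171.6)"
```

```text
t 8.95 pos [ 0.5526 -0.1825  0.2069] az 171.59 F [ 0.7 -0.4 -3.7] w 0.0175 tilt [-0.0018  0.0011 -1.    ] q6 -111.5
MOVE [-0.0004  0.0005  0.0409] turn -0.0001
```

Emit:
play_rows:
  targets: "0 0 0.004 0 1;0 0 0.008 0 1;0 0 0.012 0 1;0 0 0.014 0 1;0 0 0.014 0 1"

```text
time_s: 9.45
position: [0.5529, -0.1827, 0.1941]
tool_rot: [[-0.989, 0.146, -0.0], [0.146, 0.989, 0.0], [0.0, 0.0, -1.0]]
ft_force: [0.2, -0.3, -4.7]
grip_width: 0.0173
```

```bash
python3 -c "
from h import *
go(.553,-.182,.166,171.6)"
```

```text
t 9.45 pos [ 0.5529 -0.1827  0.1941] az 171.59 F [ 0.2 -0.3 -4.7] w 0.0173 tilt [-3.e-04  2.e-04 -1.e+00] q6 -111.5
MOVE [-0.      0.0007  0.0281] turn -0.0002
```

Emit:
play_rows:
  targets: "0 0 0.002 0 1;0 0 0.004 0 1;0 0 0.006 0 1;0 0 0.006 0 1"

```text
time_s: 9.85
position: [0.5528, -0.1827, 0.188]
tool_rot: [[-0.989, 0.146, -0.0], [0.146, 0.989, 0.0], [0.001, 0.0, -1.0]]
ft_force: [0.3, -0.6, -4.0]
grip_width: 0.0169
```

Emit:
play_rows:
  targets: "0 0 0.002 0 1;0 0 0.004 0 1;0 0 0.006 0 1;0 0 0.006 0 1"

```text
time_s: 10.25
position: [0.5528, -0.1827, 0.1819]
tool_rot: [[-0.989, 0.146, -0.001], [0.146, 0.989, 0.0], [0.001, 0.0, -1.0]]
ft_force: [-0.2, -0.0, -4.6]
grip_width: 0.0171
```

Emit:
play_rows:
  targets: "0 0 0.003 0 1;0 0 0.006 0 1;0 0 0.009 0 1;0 0 0.011 0 1;0 0 0.011 0 1"

```text
time_s: 10.75
position: [0.5528, -0.1827, 0.1709]
tool_rot: [[-0.989, 0.146, -0.0], [0.146, 0.989, 0.0], [0.001, 0.0, -1.0]]
ft_force: [-0.3, -0.1, -5.0]
grip_width: 0.0172
```

Emit:
play_rows:
  targets: "0 0 0.001 0 1;0 0 0.002 0 1;0 0 0.003 0 1;0 0 0.003 0 1"

```text
time_s: 11.15
position: [0.5529, -0.1827, 0.1682]
tool_rot: [[-0.989, 0.146, -0.0], [0.146, 0.989, 0.0], [0.0, 0.0, -1.0]]
ft_force: [0.1, 0.2, -4.8]
grip_width: 0.0172
```

Emit:
play_rows:
  targets: "0 0 0.0008 0 1;0 0 0.0015 0 1;0 0 0.0015 0 1"

```text
time_s: 11.45
position: [0.5529, -0.1827, 0.1667]
tool_rot: [[-0.989, 0.146, -0.0], [0.146, 0.989, 0.0], [0.0, 0.0, -1.0]]
ft_force: [-1.3, 0.4, -4.3]
grip_width: 0.0173
```

Emit:
play_rows:
  targets: "0 0 0.0008 0 1;0 0 0.0015 0 1;0 0 0.0015 0 1"

```text
time_s: 11.75
position: [0.5531, -0.1828, 0.1665]
tool_rot: [[-0.989, 0.146, 0.001], [0.146, 0.989, -0.001], [-0.001, -0.001, -1.0]]
ft_force: [-3.2, 1.4, 4.3]
grip_width: 0.0171
```

Floor contact shows at TCP 0.1665 m (9 N up), the height expected when seated. Checking by camera before turning.

```bash
python3 - <<'E'
from h import *
im=grab('side','s6');grab('wrist','w6');p=im['pixels'][75:155,280:380]
cv2.imwrite('pics/c6.png',cv2.resize(p[:,:,::-1],None,fx=6,fy=6,interpolation=cv2.INTER_CUBIC))
go(.553,-.182,.1665,110)
E
```

```text
t 11.85 pos [ 0.5531 -0.1828  0.1664] az 171.6 F [-2.3  1.1  6.5] w 0.0174 tilt [ 1.3e-03 -8.0e-04 -1.0e+00] q6 -111.5
MOVE [ 0.0002  0.0008 -0.0001] turn 1.075
```

View pics/c6.png

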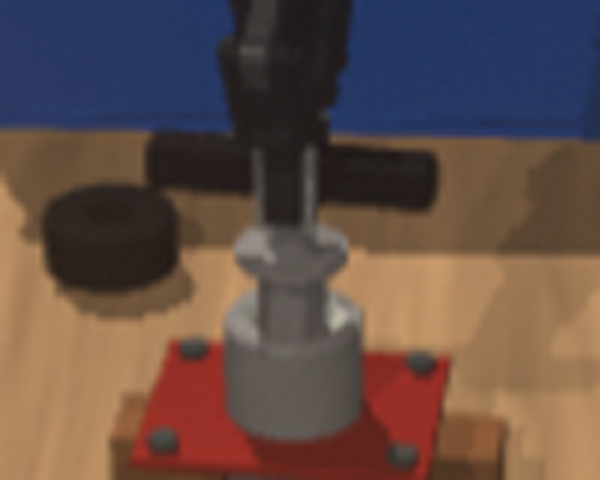

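```bash
python3 - <<'E'
from h import *
im=load('s6')
for n,c,y in(('bar',(291,172),-.1825),('flangetop',(291,247),-.1825),('mouthish',(293,320),-.1825)):
    uv=(np.array(c)+.5)/6-.5+[280,75]
    r=(rays(im,uv)@im['c2w'][:3,:3].T)[0];o=im['c2w'][:3,3];print(n,(o+r*((y-o[1])/r[1])).round(4))
im=load('w6')
P=pts_depth(im,[(u,v) for v in range(145,240,2) for u in range(300,342,2)])
print(np.percentile(P[:,2],[50,70,90,97]))
E
```

```text
bar [ 0.553  -0.1825  0.1835]
flangetop [ 0.5532 -0.1825  0.152 ]
mouthish [ 0.5527 -0.1825  0.1204]
[0.19582702 0.19621988 0.19677434 0.19725984]
```

Bar top reads 0.196 m, so the bar centre is at 0.186 m, 61 mm above the mouth: fully home. Now turning clockwise (+ about tool z).

Emit:
play_rows:
  targets: "0 0 -0.0005 0.04 1;0 0 -0.0005 0.12 1;0 0 -0.0005 0.22 1;0 0 -0.0005 0.32 1;0 0 -0.0005 0.42 1"

```text
time_s: 12.35
position: [0.553, -0.1825, 0.1665]
tool_rot: [[-0.842, 0.54, 0.001], [0.54, 0.842, 0.0], [-0.0, 0.0, -1.0]]
ft_force: [-2.9, 2.5, 3.5]
grip_width: 0.0173
```

```bash
python3 -c "
from h import *
go(.553,-.182,.1665,110);print(status.observe()['wrist_torque'])"
```

```text
t 12.35 pos [ 0.553  -0.1825  0.1665] az 147.3 F [-2.9  2.5  3.5] w 0.0173 tilt [ 6.e-04  1.e-04 -1.e+00] q6 -87.2
MOVE [ 0.0002  0.0004 -0.    ] turn 0.651
[0.54474637 0.51176442 0.04213499]
```

Emit:
play_rows:
  targets: "0 0 0 0.1 1;0 0 0 0.2 1;0 0 0 0.3 1;0 0 0 0.38 1;0 0 0 0.42 1"

```text
time_s: 12.85
position: [0.5531, -0.1822, 0.1665]
tool_rot: [[-0.549, 0.836, 0.001], [0.836, 0.549, 0.001], [0.0, 0.001, -1.0]]
ft_force: [-1.5, 2.8, 3.0]
grip_width: 0.0173
```

```bash
python3 -c "
from h import *
go(.553,-.182,.1665,100);print(status.observe()['wrist_torque'])"
```

```text
t 12.85 pos [ 0.5531 -0.1822  0.1665] az 123.32 F [-1.5  2.8  3. ] w 0.0173 tilt [ 9.e-04  7.e-04 -1.e+00] q6 -63.2
MOVE [ 0.0002  0.     -0.    ] turn 0.407
[0.76332901 0.33774465 0.0662954 ]
```

Emit:
play_rows:
  targets: "0 0 0 0.05 1;0 0 0 0.1 1;0 0 0 0.15 1;0 0 0 0.15 1"

```text
time_s: 13.25
position: [0.5532, -0.1822, 0.1665]
tool_rot: [[-0.42, 0.907, 0.001], [0.907, 0.42, 0.001], [0.0, 0.001, -1.0]]
ft_force: [-2.1, 4.4, 4.3]
grip_width: 0.017
```

```bash
python3 -c "
from h import *
go(.553,-.182,.1665,100);print(status.observe()['wrist_torque'])"
```

```text
t 13.25 pos [ 0.5532 -0.1822  0.1665] az 114.86 F [-2.1  4.4  4.3] w 0.017 tilt [ 1.2e-03  6.0e-04 -1.0e+00] q6 -54.8
MOVE [ 0.0002 -0.0001 -0.    ] turn 0.2594
[0.9869089  0.23227393 0.02427483]
```

Emit:
play_rows:
  targets: "0 0 0 0.05 1;0 0 0 0.1 1;0 0 0 0.15 1;0 0 0 0.15 1"

```text
time_s: 13.65
position: [0.5532, -0.1822, 0.1665]
tool_rot: [[-0.281, 0.96, 0.001], [0.96, 0.281, 0.001], [0.0, 0.001, -1.0]]
ft_force: [-1.4, 5.8, 4.5]
grip_width: 0.0173
```

```bash
python3 -c "
from h import *
go(.553,-.182,.1665,100);print(status.observe()['wrist_torque'])"
```

```text
t 13.65 pos [ 0.5532 -0.1822  0.1665] az 106.29 F [-1.4  5.8  4.5] w 0.0173 tilt [ 1.2e-03  7.0e-04 -1.0e+00] q6 -46.2
MOVE [ 0.0002 -0.0001 -0.    ] turn 0.1098
[1.09791275 0.25333772 0.03399748]
```

Emit:
play_rows:
  targets: "0 0 0 0.04 1;0 0 0 0.08 1;0 0 0 0.1 1;0 0 0 0.1 1"

```text
time_s: 14.05
position: [0.5532, -0.1821, 0.1665]
tool_rot: [[-0.184, 0.983, 0.001], [0.983, 0.184, 0.001], [0.0, 0.001, -1.0]]
ft_force: [-1.1, 4.5, 4.2]
grip_width: 0.0174
```

```bash
python3 -c "
from h import *
go(.553,-.182,.1665,100);print(status.observe()['wrist_torque'])"
```

```text
t 14.05 pos [ 0.5532 -0.1821  0.1665] az 100.61 F [-1.1  4.5  4.2] w 0.0174 tilt [ 1.3e-03  7.0e-04 -1.0e+00] q6 -40.5
MOVE [ 0.0002 -0.0002 -0.    ] turn 0.0107
[1.09133243 0.23752057 0.05159154]
```

Emit:
play_rows:
  targets: "0 0 0 0.04 1;0 0 0 0.08 1;0 0 0 0.1 1;0 0 0 0.1 1"

```text
time_s: 14.45
position: [0.5534, -0.182, 0.1665]
tool_rot: [[-0.085, 0.996, 0.002], [0.996, 0.085, 0.001], [0.001, 0.002, -1.0]]
ft_force: [-0.3, 5.7, 4.9]
grip_width: 0.0174
```

```bash
python3 -c "
from h import *
go(.553,-.182,.1665,100);print(status.observe()['wrist_torque'])"
```

```text
t 14.45 pos [ 0.5534 -0.182   0.1665] az 94.9 F [-0.3  5.7  4.9] w 0.0174 tilt [ 0.0018  0.0011 -1.    ] q6 -34.8
MOVE [-0.     -0.0004 -0.    ] turn -0.0891
[ 1.21087799 -0.0879402   0.09638963]
```

Emit:
play_rows:
  targets: "0 0 0 0.03 1;0 0 0 0.06 1;0 0 0 0.08 1;0 0 0 0.08 1"

```text
time_s: 14.85
position: [0.5534, -0.1817, 0.1665]
tool_rot: [[-0.006, 1.0, 0.002], [1.0, 0.006, 0.002], [0.001, 0.002, -1.0]]
ft_force: [-0.5, 7.0, 4.6]
grip_width: 0.0173
```

```bash
python3 -c "
from h import *
go(.553,-.182,.1665,100);print(status.observe()['wrist_torque'])"
```

```text
t 14.85 pos [ 0.5534 -0.1817  0.1665] az 90.33 F [-0.5  7.   4.6] w 0.0173 tilt [ 0.0015  0.0015 -1.    ] q6 -30.2
MOVE [-0.0003 -0.0004 -0.    ] turn -0.1688
[1.48898783 0.03203691 0.13369035]
```

Emit:
play_rows:
  targets: "0 0 0 0.03 1;0 0 0 0.06 1;0 0 0 0.08 1;0 0 0 0.08 1"

```text
time_s: 15.25
position: [0.5534, -0.1818, 0.1665]
tool_rot: [[0.073, 0.997, 0.001], [0.997, -0.073, 0.001], [0.001, 0.001, -1.0]]
ft_force: [0.2, 6.0, 4.5]
grip_width: 0.0173
```

```bash
python3 -c "
from h import *
grab('wrist','w7');grab('side','s7');go(.553,-.182,.1665,100);print(status.observe()['wrist_torque'])"
```

```text
t 15.35 pos [ 0.5533 -0.1818  0.1665] az 85.86 F [-1.   6.5  5.3] w 0.0173 tilt [ 0.0013  0.001  -1.    ] q6 -25.7
MOVE [-0.0002 -0.0003 -0.    ] turn -0.2467
[1.34293369 0.07869831 0.94239293]
```

View pics/w7.png

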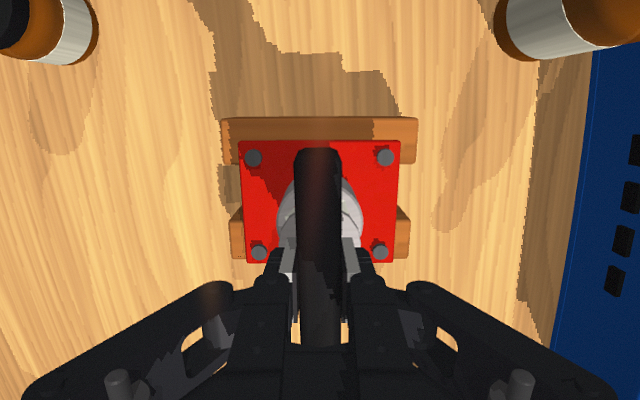

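Torque jumped to 0.94 N m after about 86° of turn: the stop. Relaxing a little within the play, then letting go.

Emit:
play_rows:
  targets: "0 0 0 -0.02 1;0 0 0 -0.04 1;0 0 0 -0.05 1;0 0 0 -0.05 1"

```text
time_s: 15.75
position: [0.5533, -0.1817, 0.1664]
tool_rot: [[0.024, 1.0, 0.002], [1.0, -0.024, 0.002], [0.002, 0.001, -1.0]]
ft_force: [-0.4, 6.8, 5.5]
grip_width: 0.0172
```

Emit:
play_rows:
  targets: "0 0 0 0 0.8;0 0 0 0 0.7;0 0 0 0 0.5;0 0 0 0 0.2;0 0 0 0 0"

```text
time_s: 16.25
position: [0.553, -0.183, 0.1658]
tool_rot: [[0.026, 1.0, 0.0], [1.0, -0.026, -0.0], [-0.0, 0.0, -1.0]]
ft_force: [0.1, -0.5, -0.5]
grip_width: 0.0681
```

Emit:
play_rows:
  targets: "0 0 0 0 0;0 0 0 0 0;0 0 -0.01 0 0;0 0 -0.025 0 0;0 0 -0.05 0 0"

```text
time_s: 16.75
position: [0.5525, -0.1825, 0.216]
tool_rot: [[0.026, 1.0, -0.002], [1.0, -0.026, 0.001], [0.001, -0.002, -1.0]]
ft_force: [0.2, 0.0, -0.6]
grip_width: 0.0854
```

```bash
python3 -c "
from h import *
grab('wrist','w8');go(.553,-.182,.27);print(status.observe()['wrist_torque'])"
```

```text
t 16.8 pos [ 0.554  -0.1833  0.2213] az 88.52 F [0.2 0.1 3.5] w 0.0857 tilt [ 0.0055 -0.0032 -1.    ] q6 -28.4
MOVE [ 0.0011 -0.0008 -0.0488] turn 0
[-0.02310292 -0.00976301  0.02002307]
```

View pics/w8.png

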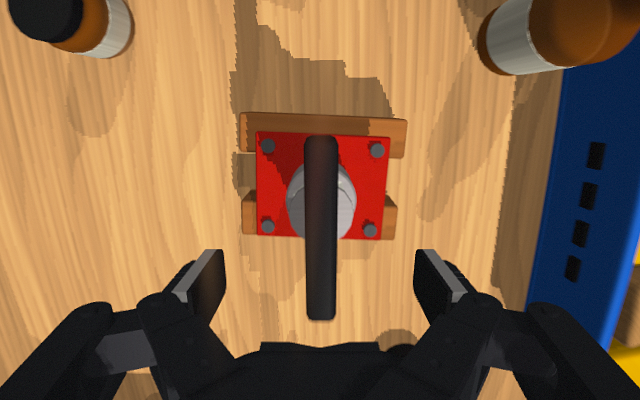

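Emit:
play_rows:
  targets: "0 0 -0.03 0 0;0 0 -0.06 0 0;0 0 -0.08 0 0;0 0 -0.08 0 0;0 0 -0.08 0 0"

```text
time_s: 17.3
position: [0.5528, -0.1827, 0.2957]
tool_rot: [[0.026, 1.0, 0.0], [1.0, -0.026, -0.0], [-0.0, 0.0, -1.0]]
ft_force: [0.1, -0.2, -0.0]
grip_width: 0.0854
```

```bash
python3 - <<'E'
from h import *
w=grab('wrist','w9');im=grab('side','s9')
p=im['pixels'][75:155,280:380]
a=cv2.resize(p[:,:,::-1],None,fx=4,fy=4,interpolation=cv2.INTER_CUBIC)
b=w['pixels'][130:330,220:420,::-1];b=cv2.resize(b,(320,320))
cv2.imwrite('pics/c9.png',np.hstack([a,b]))
go(.553,-.182,.3)
uv=[(u,v) for v in range(90,330,2) for u in range(270,370,2)]
P=pts_depth(w,uv);P=P[(P[:,2]>.19)&(P[:,2]<.21)]
r=cv2.minAreaRect((P[:,:2]*1000).astype(np.float32));c,v=np.linalg.eigh(np.cov(P[:,:2].T))
print(r,np.median(P[:,2]),np.degrees(np.arctan2(v[1,1],v[0,1]))%180)
A=np.c_[P[:,:2]-P[:,:2].mean(0),np.ones(len(P))];print('slope',np.linalg.lstsq(A,P[:,2],rcond=None)[0])
E
```

```text
t 17.4 pos [ 0.5526 -0.1826  0.2947] az 88.51 F [ 0.6  0.3 -0.5] w 0.0858 tilt [-0.0019  0.0011 -1.    ] q6 -28.4
MOVE [ 0.0006  0.0004 -0.0053] turn 0
((553.5380859375, -183.21620178222656), (107.6069107055664, 16.912012100219727), 88.67659759521484) 0.19591247386497135 88.63079940125967
slope [0.01672753 0.00912011 0.19577396]
```

View pics/c9.png

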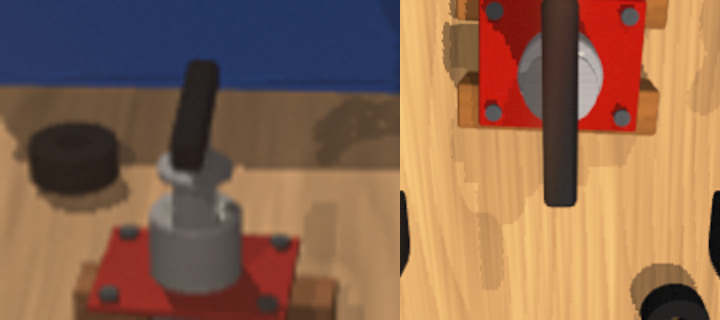

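```bash
python3 -c "
from h import *
print(env.close_job())"
```

```text
the job is handed in; nothing more can be done
None
```

I took the larger key from the rack, lowered it fully into the cap screw and turned it clockwise to the stop. I then let go and handed the job in at about 17.4 s of the 45 s allowed. No verdict was reported.

- **Seated before turning:** floor contact came at about 9 N, and the wrist depth put the bar centre at 0.186 m, 61 mm above the mouth. The side view gave 63 mm, which agrees within its calibration.
- **At the stop:** the wrist torque jumped from about 0.13 to 0.94 N m after about 86° of key turn. That is about 76° of screw turn plus the 10° play, roughly 1.3 rad, so the screw must have started near 0. The screw angle itself was never read directly.
- **After letting go:** the bar top is at 0.196 m, and its tilt measures about 1°. The bar centre lies at (0.5535, −0.1832), within 1 mm of the measured socket centre. The gripper is open and clear above the key, with the wrist force near zero.
- **Disagreements and slips:** the first top-view estimate of the screw's y was about 4 mm off the wrist estimate. I think its mask took in the side of the screw head, and I used the wrist value. One move overshot by 60 mm in free air because of a sign slip, with no contact.

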